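Load the bead polisher and lock it with the linch pin

ROBOT

A 6-joint arm with a two-finger parallel gripper is mounted at the origin on the work surface. World frame = base frame: x ahead of the robot, y to its left, z up, the work surface at z = 0. Lengths are in mm, angles in rad, forces in N, time in s.
With the tool pointing down it reaches from about 325 to 925 mm from the base axis. Payload 3.1 kg.
Tool frame: the origin (TCP) lies on the mounting face of the last link; the fingertips stand 173 mm ahead of it and the grasp point (between the pads) lies 155 mm ahead of it; z points along the fingers, y is the line along which they close (so a half turn about z gives the same grasp; the last joint's range is limited). The gripper opens to 85 mm and grips with 20 to 120 N. Pads are 22 mm wide; open, the fingers measure 114 mm over their backs; the gripper's body (76 mm by 85 mm) begins 54 mm behind the grasp point. The pads swing forward as they close: fully open they stand 13 mm farther back than shut.
Start: joints at [1.137, 0.217, 1.613, -0, 1.311, -0.112], TCP at [197.654, 592.937, 404.7] pointing down, gripper open.
Joint ranges: [-2.75, 2.75], [-0.78, 2.1], [0.31, 2.55], [-1.13, 4.27], [0.13, 2.63], [-2.58, 2.58]. Speed limits (rad/s): [2.79, 2.79, 3.14, 3.14, 3.14, 3.14].

INTERFACE

Orientations are given as a rotation vector (axis times angle).
In Python, from cell import bot gives the robot as it stands. The module is installed in compiled form; this text tells all that it offers.
- The arm moves only by the tool arm_command, never from a script. Its argument "series" is a list of rows, each a list of 5 numbers: the shift along the world's x, y, z in mm, then the turn about the world's z in degrees, then the opening, from -1 (shut) to 1 (fully open). A call has 1 to 12 rows; each row shifts and turns the commanded pose from where the row before left it; what a row does not reach is not made up. A row lasts 1/12 s, in which the tool goes at most 41.7 mm and 7.16 degrees, less where a joint would pass 70% of its speed; a pose out of reach is approached as far as the arm can. A call with a gripper value outside its range is refused whole. The fingers move at their own pace and stop on an object; the grip force is fixed at half the most. Time passes only in rows, so rows that do not move let the fingers close. It gives the time, the measured TCP pose, the force, the opening and the grip force at its end, in the units of the state.
- bot.get_obs(): the state, without advancing time (a new reading comes with each control period).
- bot.read_camera(name): name is "scene" or "top"; returns a dict with "color" (420x560x3 uint8, red, green, blue), "fov_y" (degrees; the focal length in pixels is half the picture's height over the tangent of half this angle, whatever the lens; pixels are square), "cx", "cy" (the principal point, pixels), "k1" (the pictures are not rectified: a ray, as slopes to the right and down, at radius r is drawn at 1 + k1 r^2 times it, then the intrinsics apply), "pose" (4x4, takes a point from camera to world coordinates). Camera axes: x right, y down, z forward; pixel columns grow to the right and rows downward; lengths in mm; the calibration is good to about 2 mm. A picture is of the moment at which its call begins. There is no depth.
- bot.finish_job(): hands the job in; it is judged then, once.
The state is a dict: "time_s": time; "joints": joint angles; "joint_vel": joint speeds; "joint_efforts": joint torques, N m; "tcp_pos": TCP position; "eef_rot": TCP orientation; "ft_force": force on the tool from outside, world axes, zero at the start; "torque": the same for the moment, N m; "gripper_width": opening from 0.0 (shut) to 1.0 (fully open); "grip_force": force on a finger pad.
Only numpy, scipy, OpenCV 4.12 (cv2) and the standard library are available. Lean on these libraries where they do the work, as an engineer would, in place of code of your own. Each camera call takes 0.05 s, during which the arm holds its last target. There are 200 camera calls.

TASK

Load every large hexagonal wooden bead on the table into the polisher's hopper by pushing it down through the sprung flap on top. When all are in and the flap is shut, swing the locking strap down flat over the flap so that its fork straddles the lug, push the linch pin fully home through the lug from the front, and flip the pin's sprung ring over its end. Leave the wire reel, jar and screwdriver where they are.

Things in the scene. Friction and masses are not known exactly. Their poses are not given: they have to be found in the camera images.
- hopper: Grey steel feed hopper, fixed: a hollow closed box 160 mm tall, its top a level steel deck at z = 160. Origin at table height. x points from its front (x = -115) to its back (x = 105), y across (sides at +-75), z up. On the deck, from front to back: free deck (the pin's head rests there), lug, inlet with sprung flap, strap hinge. Behind it (to x = 230, 126 tall) a fixed drum.
- lug_mouth (a point): Centre of the front (-x) mouth of the lug's hole; axes as the hopper's; at hopper x = -55, 13 mm above the deck. Steel lug: 20 mm thick in x (-55 to -35), 22 wide in y, 24.5 tall, with a 13 x 13 mm square hole right through it along x.
- pin_home (a point): Where the pin's tip is when the pin is fully home from the front: 35 mm from lug_mouth along the hopper's +x, 15 mm past the lug's far face.
- flap_mid (a point): Centre of the inlet at deck height, fixed to the hopper (hopper x = 33). Inlet: 66 mm (x) x 116 mm (y), its edge plate 4 mm thick; the hollow below is wider than the inlet and 150 mm deep, with a ridge along x on its floor, 39 mm tall, that spreads the beads to both sides.
- flap (a joint): Sprung aluminium flap in the inlet, 63 (x) x 112 mm, hinged on its front edge (hopper x = 0), swings down into the hopper. 0 = shut, 1.5 = hanging down. A bead's weight alone does not open it; a push of 1.5 to 3 N does. It springs shut when nothing holds it. A bead let go with its top below the deck plate falls in.
- strap_hinge (a point): On the strap's hinge axis (along the hopper's y), behind the inlet at hopper x = 90, 2.5 mm above the deck.
- strap (a joint): Dark steel locking strap, 30 mm wide, 5 thick, reaching 147 mm from its hinge; the last 28 mm are two prongs, 44 mm over both, 28 mm slot between, open-ended. Starts standing up behind the inlet (about 1.65 rad); 0 = flat on the deck over the flap, towards the front, prongs either side of the lug. Stiff: stays where it is left; 1 to 2 N near its end moves it.
- strap_mid (a point): On the strap's centre line, 100 mm from its hinge, on the face that is its top when down (its far face, away from the robot, when it stands up).
- pin: Loose steel linch pin, 190 g. Origin on the shaft's axis at the ring's hinge, x to the tip, z up as it lies (axis 13 mm over the table, ring up). Head: block x = -44 to 6, 20 wide (y), 26 tall (z +-13); grip it across y about x = -22, behind the ring. Shaft: 9 mm thick, last 8 mm tapered to 4, tip at x = 41. Home = head's front against the lug, underside on the deck.
- pin_tip (a point): End of the pin's shaft.
- ring (a joint): Sprung wire ring (5 mm wire, loop 34 mm wide) hinged at the pin's origin about its y axis. 0 = open, standing up, leaning a little to the tip (69 degrees from the shaft); 1.2 = flipped over the pin's end, level with the shaft, cross bar 7 mm past the tip; the lug fits inside the loop. It snaps: past 0.6 it springs on to 1.2, short of that back to 0. About 2 N at the bar flips it.
- ring_bar (a point): Middle of the ring's cross bar (5 mm wire), 48 mm from the ring's hinge. The ring's small spring strut lies above the head, up to 27 mm over the shaft's axis.
- bead0: Large hexagonal wooden bead, a prism 28 mm across flats (32 over corners), 42 mm tall, standing on end, about 35 g. Origin at the centre of its underside, z along its axis; two of its flats face +-y, the others every 60 degrees. May be absent.
- bead1: Large hexagonal wooden bead, a prism 28 mm across flats (32 over corners), 42 mm tall, standing on end, about 35 g. Origin at the centre of its underside, z along its axis; two of its flats face +-y, the others every 60 degrees. May be absent.
- bead2: Large hexagonal wooden bead, a prism 28 mm across flats (32 over corners), 42 mm tall, standing on end, about 35 g. Origin at the centre of its underside, z along its axis; two of its flats face +-y, the others every 60 degrees. May be absent.
- bead3: Large hexagonal wooden bead, a prism 28 mm across flats (32 over corners), 42 mm tall, standing on end, about 35 g. Origin at the centre of its underside, z along its axis; two of its flats face +-y, the others every 60 degrees. May be absent.
- bead4: Large hexagonal wooden bead, a prism 28 mm across flats (32 over corners), 42 mm tall, standing on end, about 35 g. Origin at the centre of its underside, z along its axis; two of its flats face +-y, the others every 60 degrees. May be absent.
- spool: Bystander: small loose reel of copper wire, 44 mm across, 28 mm tall, origin under its middle.
- jar: Bystander: small closed glass jar, 40 mm across, 45 mm tall, origin under its middle.
- driver: Bystander: screwdriver 160 mm long, lying flat, origin under its middle.
Things that resemble listed ones, but are neither listed nor needed, are in the scene too. Leave any blue or red look-alike of the bead1 alone. What is shaped like the bead0 but green is not meant.

How it is judged (in metres and radians):
On the way, in this order (a step that is already met when the one before it is completed fails the run):
1. all beads are in the hopper and the flap has swung shut (x of bead0 in the frame of hopper between -0.115 and 0.105 m and y of bead0 in the frame of hopper between -0.075 and 0.075 m and z of bead0 in the frame of hopper between -0.005 and 0.12 m and x of bead1 in the frame of hopper between -0.115 and 0.105 m and y of bead1 in the frame of hopper between -0.075 and 0.075 m and z of bead1 in the frame of hopper between -0.005 and 0.12 m and x of bead2 in the frame of hopper between -0.115 and 0.105 m and y of bead2 in the frame of hopper between -0.075 and 0.075 m and z of bead2 in the frame of hopper between -0.005 and 0.12 m and x of bead3 in the frame of hopper between -0.115 and 0.105 m and y of bead3 in the frame of hopper between -0.075 and 0.075 m and z of bead3 in the frame of hopper between -0.005 and 0.12 m and x of bead4 in the frame of hopper between -0.115 and 0.105 m and y of bead4 in the frame of hopper between -0.075 and 0.075 m and z of bead4 in the frame of hopper between -0.005 and 0.12 m and value of joint flap below 0.08 rad), for 0.2 s.
2. the strap lies down on the deck (value of joint strap below 0.06 rad and value of joint flap below 0.08 rad), for 0.2 s.
3. the pin is fully home through the lug, head at the front (distance between pin_tip and pin_home below 0.006 m and x of pin in the frame of lug_mouth below 0 m and angle between the x axis of pin and the x axis of hopper, either way round below 0.2 rad and value of joint strap below 0.06 rad), for 0.2 s.
4. the ring is flipped over the pin's end (all of step 3 and value of joint ring above 1.1 rad), for 0.2 s.
At the end, for the whole second after the job is handed in: All beads inside the hopper, flap shut (0.08 rad), strap down (0.06 rad), pin tip within 6 mm of its home place, head at the front, shaft within 0.2 rad of the hole's direction, ring over the pin's end (0.1 rad), pin at rest (all of step 1 and all of step 4 and linear speed of pin below 0.02 m/s); the robot touches nothing.
It fails at once if the spool is shifted by more than 4 cm (distance of spool from where it was at the start of the episode above 0.04 m).
It fails at once if the jar is shifted by more than 4 cm (distance of jar from where it was at the start of the episode above 0.04 m).
It fails at once if the driver is shifted by more than 4 cm (distance of driver from where it was at the start of the episode above 0.04 m).
Of bead0, bead1, bead2, bead3, bead4 only 3 to 5 are there at a start; the rules pass over those that are not, and their reading is None.
At some moment in a run one of bead0, bead1, bead2, bead3, bead4 may be knocked a few centimetres aside while the robot is not near it.
It also fails if it takes over 210 s, if anything falls off the work surface, if the arm or the gripper's body presses on something with over 40 N, if the wrist force passes 120 N, or if a joint passes its speed limit or range.

## Working session

There is one attempt and no reset: what is moved stays moved. The work goes in short steps, Python scripts to look and compute and a tool call to move; the robot and the scene stay as the last step left them, time stands still between calls to the robot, and variables do not carry over. Pictures are saved under pics/ and viewed, at most 14 in all, crops included, and the job is handed in when it is done.

Besides the shell and the picture viewer there is one more tool, called after ">>>" in YAML: its name, and indented under it one key for each argument. arm_command: Moves the arm, as the interface text tells. Its arguments: {"type":"object","properties":{"series":{"type":"array","items":{"type":"array","items":{"type":"number"}}}},"required":["series"]}

```bash
mkdir -p pics
cat > h.py <<'E'
import numpy as np, cv2, pickle
from cell import bot
def snap(name):
    c=bot.read_camera(name); pickle.dump(c,open(f'{name}.pkl','wb')); return c
def load(name): return pickle.load(open(f'{name}.pkl','rb'))
def KD(c):
    f=c['color'].shape[0]/2/np.tan(np.radians(c['fov_y'])/2)
    return np.array([[f,0,c['cx']],[0,f,c['cy']],[0,0,1.]]),np.array([c['k1'],0,0,0,0.])
def ray(c,uv):
    K,D=KD(c); p=cv2.undistortPoints(np.array([[uv]],float),K,D)[0,0]
    P=np.array(c['pose']); return P[:3,3],P[:3,:3]@np.array([p[0],p[1],1])
def at_z(c,uv,z):
    o,d=ray(c,uv); return o+d*(z-o[2])/d[2]
def proj(c,pts):
    K,D=KD(c); M=np.linalg.inv(np.array(c['pose']))
    r,_=cv2.Rodrigues(M[:3,:3]); return cv2.projectPoints(np.array(pts,float).reshape(-1,3),r,M[:3,3],K,D)[0][:,0]
def save(c,name,box=None,s=1):
    im=c['color'][...,::-1]
    if box: im=im[box[1]:box[3],box[0]:box[2]]
    cv2.imwrite(f'pics/{name}.png',cv2.resize(np.ascontiguousarray(im),None,fx=s,fy=s,interpolation=cv2.INTER_CUBIC))
E
python3 - <<'E'
from h import *
for n in('scene','top'):
    c=snap(n); save(c,n+'0',s=1.4); print(n,c['fov_y'],c['cx'],c['cy'],c['k1'],np.round(c['pose'],3).tolist())
print(bot.get_obs())
E
```

```text
scene 54.628567707394545 277.66026666268556 207.76968753270597 -0.008205784794317952 [[0.073, 0.696, -0.714, 1305.409], [0.997, -0.056, 0.047, -23.903], [-0.007, -0.716, -0.698, 914.292], [0.0, 0.0, 0.0, 1.0]]
top 44.72039105436658 278.31698607539636 208.70345674907665 -0.03719435523057681 [[-0.023, -0.995, 0.1, 397.516], [-1.0, 0.022, -0.016, 35.909], [0.013, -0.101, -0.995, 1412.152], [0.0, 0.0, 0.0, 1.0]]
{'time_s': 0.1, 'joints': array([ 1.13681994e+00,  2.17673793e-01,  1.61480391e+00,  1.38951514e-06,
        1.31131321e+00, -1.12210067e-01]), 'joint_vel': array([ 0.00061253, -0.00048331, -0.00168685,  0.00069837,  0.0006956 ,
       -0.00042974]), 'joint_efforts': array([-3.69011268e-04, -3.98075831e+01, -3.04970849e+01, -1.37407783e-04,
        4.15197050e-03,  1.15560536e-05]), 'tcp_pos': array([197.47957552, 592.59050096, 403.48570239]), 'eef_rot': array([-0.50315689, -3.1004344 ,  0.00332387]), 'ft_force': array([-0.22039147, -0.69656066,  0.65553018]), 'torque': array([ 1.24591784e-02,  6.03414972e-02, -5.20920712e-05]), 'grip_force': 0.0, 'gripper_width': 1.0025589247630582}
```

View pics/scene0.png

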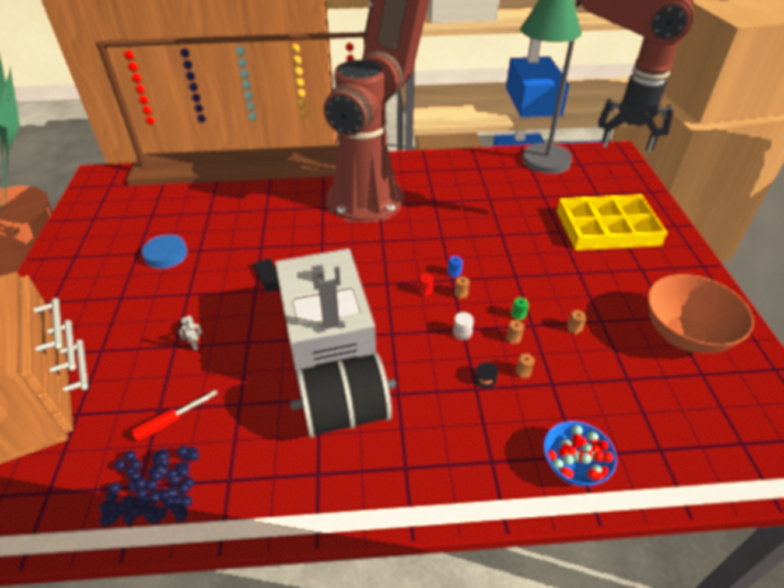

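View pics/top0.png

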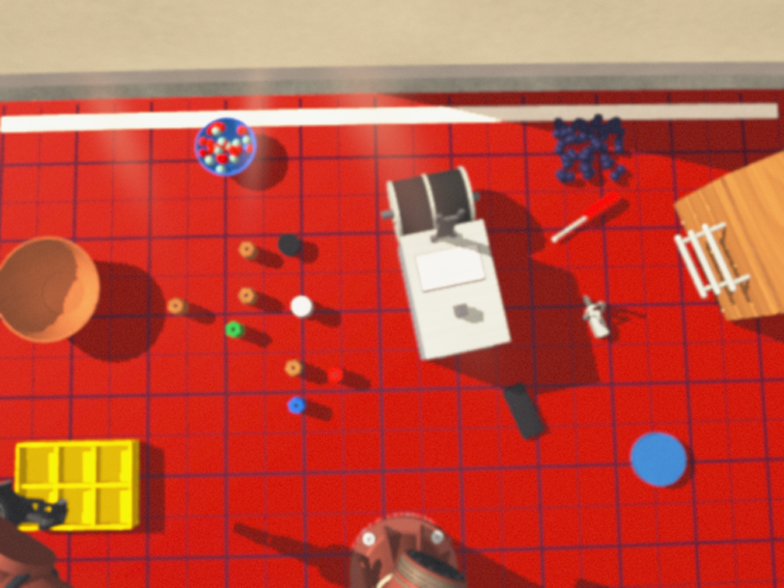

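The pictures show four plain wooden beads; in the 784x588 top view they are at (247,249), (246,296), (177,306) and (293,368). The possible mix-ups are:
- green bead at (234,329)
- red bead at (335,374)
- blue bead at (296,405)
- jar at (302,306) and reel at (290,244)

The pin is at (596,317). The hopper deck is around (450,290), with the lug at (462,312). I choose the four wood-coloured ones.

Run:
```python
from h import *
c=load('top')
a=c['color'][150:310,110:260][...,::-1]; b=c['color'][110:270,270:450][...,::-1]
im=np.hstack([cv2.resize(np.ascontiguousarray(a),None,fx=2.4,fy=2.4,interpolation=2),cv2.resize(np.ascontiguousarray(b),None,fx=2.4,fy=2.4,interpolation=2)]); cv2.imwrite('pics/crop1.png',im); print(im.shape)
hsv=cv2.cvtColor(c['color'],cv2.COLOR_RGB2HSV)
# beads: orange-brown
m=cv2.inRange(hsv,(8,90,90),(20,215,255)); m[:, :90]=0; m[:,260:]=0; m[:150]=0;m[310:]=0
n,l,s,ce=cv2.connectedComponentsWithStats(m)
for i in range(1,n):
    if s[i,4]>15: print('b',s[i],ce[i].round(1),at_z(c,ce[i],42).round(0), at_z(c,ce[i],0).round(0))
# deck: grey low sat
m=cv2.inRange(hsv,(0,0,120),(179,70,255)); m[:110]=0;m[:,:275]=0;m[:,375:]=0;m[270:]=0
n,l,s,ce=cv2.connectedComponentsWithStats(m); i=1+s[1:,4].argmax(); print('deck',s[i])
k=cv2.findContours((l==i).astype('u1'),0,2)[0][0]; r=cv2.minAreaRect(k); bx=cv2.boxPoints(r); print(r); print([at_z(c,q,160).round(1) for q in bx])
m=cv2.inRange(hsv,(0,0,100),(179,110,255)); m[:205]=0;m[:,:405]=0;m[:,445:]=0;m[250:]=0
ys,xs=np.nonzero(m); print('pin',len(xs),xs.mean(),ys.mean(),xs.min(),xs.max(),ys.min(),ys.max())
```

```text
(384, 792, 3)
b [171 173  13  12 120] [176.8 178.3] [624. 288.  42.] [631. 295.   0.]
b [170 206  14  11 119] [176.5 211. ] [535. 289.  42.] [540. 296.   0.]
b [120 213  14  12 129] [126.3 218.6] [518. 424.  42.] [521. 436.   0.]
b [163 229  12  13  27] [170.4 235.9] [469. 305.  42.] [471. 313.   0.]
b [203 257  14  12 120] [209.4 262.3] [396. 201.  42.] [396. 206.   0.]
deck [ 275  120   89  137 6314]
((318.2442321777344, 187.67514038085938), (131.55116271972656, 67.35746765136719), 75.82193756103516)
[array([716.9,  33.8, 160. ]), array([ 756.3, -131.6,  160. ]), array([ 433.8, -199.8,  160. ]), array([397.3, -38.1, 160. ])]
pin 316 425.55696202531647 226.83227848101265 417 435 212 240
```

View pics/crop1.png

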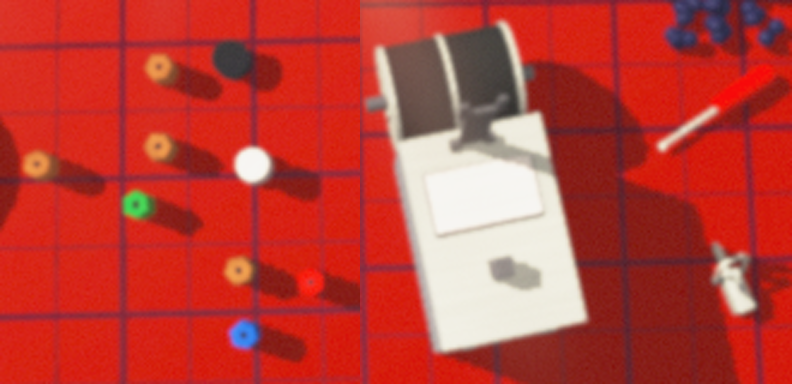

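Beads, pin (its tip points away from the robot) and hopper are confirmed in the crop. Next I fit the hopper and pin poses.

```bash
cat >> h.py <<'E'
def T(p,pts):
    x,y,a=p; pts=np.array(pts,float).reshape(-1,3); R=np.array([[np.cos(a),-np.sin(a),0],[np.sin(a),np.cos(a),0],[0,0,1]])
    return pts@R.T+[x,y,0]
E
python3 - <<'E'
from h import *
from scipy.optimize import least_squares
c=load('top'); s=load('scene')
cr=lambda u,v:(270+(u-360)/2.4-.3,110+v/2.4-.3)
H=[(-115,75,160),(-115,-75,160),(105,-75,160),(0,56,160),(0,-56,160),(63,56,160),(63,-56,160),(-45,0,184.5)]
I=np.array([cr(437,353),cr(588,320),cr(541,112),cr(437,236),cr(545,213),cr(424,176),cr(530,150),cr(503,269)])
S=np.array([(276,262),(352,250)])/1.4; HS=[(-115,-75,160),(-115,75,160)]
f=lambda p:np.r_[(proj(c,T(p,H))-I).ravel()]
r=least_squares(f,[580,-85,-.2],x_scale=[10,10,.1],loss='soft_l1'); print(r.x,np.round(f(r.x).reshape(-1,2),1).tolist())
print('scene res',proj(s,T(r.x,HS))*1.4)
p=r.x; np.save('hop.npy',p)
# overlay
for n,cc,b in(('top',c,(270,100,450,270)),('scene',s,(180,160,300,320))):
    im=np.ascontiguousarray(cc['color'][...,::-1]); im=cv2.resize(im,None,fx=4,fy=4,interpolation=2)
    def poly(q,col): cv2.polylines(im,[np.round((proj(cc,T(p,q))+.5)*4).astype(int)],True,col,1)
    poly([(-115,75,160),(-115,-75,160),(105,-75,160),(105,75,160)],(0,200,0)); poly([(0,58,160),(0,-58,160),(66,-58,160),(66,58,160)],(255,0,0))
    poly([(-55,11,184.5),(-55,-11,184.5),(-35,-11,184.5),(-35,11,184.5)],(255,0,255))
    k=im[b[1]*4:b[3]*4,b[0]*4:b[2]*4]; k=cv2.resize(k,None,fx=550/k.shape[0],fy=550/k.shape[0]) ; cv2.imwrite(f'_{n}.png',k)
a=cv2.imread('_top.png');b=cv2.imread('_scene.png'); im=np.hstack([a,b]);w=800/im.shape[1]; im=cv2.resize(im,None,fx=w,fy=w); cv2.imwrite('pics/ov.png',im)
t=at_z(c,cr(716,246),13);h=at_z(c,cr(745,312),20);print('pin tip',t,'head',h,np.degrees(np.arctan2(*(t-h)[1::-1])),np.hypot(*(t-h)[:2]))
for nm,u in(('spool',(206.7,175)),('jar',(215,219)),('green',(166.6,235)),('red',(239.6,267.9)),('blue',(211.5,289.5))): print(nm,at_z(c,u,40).round())
E
```

```text
[ 5.34262060e+02 -9.74870953e+01  1.81303224e-01] [[2.4, -1.4], [-0.9, -0.1], [-0.6, 0.2], [0.2, -0.0], [-0.6, 0.5], [0.4, 0.2], [0.2, 2.1], [-0.1, -1.3]]
scene res [[276.08467267 262.39904614]
 [349.4057311  249.82267556]]
pin tip [ 520.44871891 -373.06457965   13.        ] head [ 443.34833266 -400.70624018   20.        ] 19.723528530906478 81.90562225642437
spool [632. 207.  40.]
jar [512. 185.  40.]
green [471. 316.  40.]
red [379. 121.  40.]
blue [324. 197.  40.]
```

View pics/ov.png

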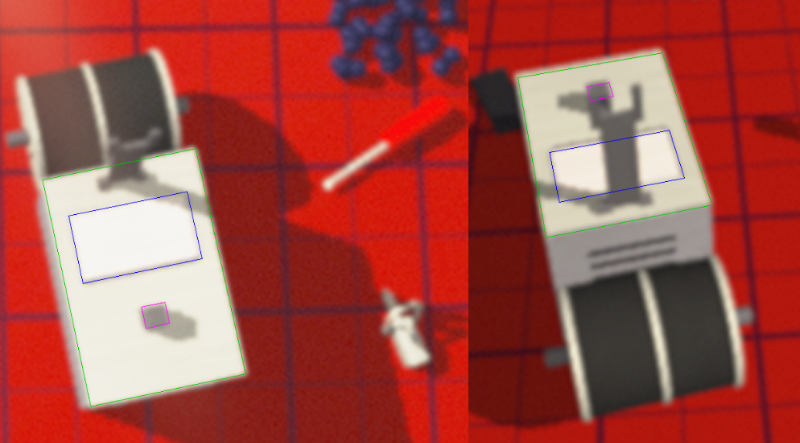

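Overlays in both views match the hopper (x 534, y −97.5, yaw 10.4°). Moving to the first bead at (518, 424), turning so that the fingers will close along the hopper's y.

>>> arm_command:
  series:
    - [27,-14,0,-7.1,0.5]
    - [27,-14,0,-7.1,0.5]
    - [27,-14,0,-7.1,0.5]
    - [27,-14,0,-7.1,0.5]
    - [27,-14,0,-7.1,0.5]
    - [27,-14,0,-7.1,0.5]
    - [27,-14,0,-7.1,0.5]
    - [27,-14,0,-7.1,0.5]
    - [27,-14,0,-7.1,0.5]
    - [27,-14,0,-7.1,0.5]
    - [27,-14,0,-7.1,0.5]
    - [23,-15,0,-7.1,0.5]

```text
time_s: 1.1
tcp_pos: [519.1, 422.9, 403.9]
eef_rot: [2.476, 1.934, -0.001]
ft_force: [-0.1, -0.0, -0.1]
gripper_width: 0.75
grip_force: 0.0
```

>>> arm_command:
  series:
    - [0,0,0,-7.1,0.5]
    - [0,0,0,-7.1,0.5]
    - [0,0,-10,-7.1,0.5]
    - [0,0,-20,-7.1,0.5]
    - [0,0,-20,-7.1,0.5]
    - [0,0,-20,-7.1,0.5]
    - [0,0,-20,-7.1,0.5]
    - [0,0,-10,-7.1,0.5]
    - [0,0,0,-7.1,0.5]
    - [0,0,0,-2,0.5]
    - [0,0,0,0,0.5]
    - [0,0,0,0,0.5]

```text
time_s: 2.1
tcp_pos: [517.5, 423.8, 304.1]
eef_rot: [3.128, 0.288, -0.001]
ft_force: [0.4, 0.4, -0.4]
gripper_width: 0.752
grip_force: 0.0
```

```bash
cat >> h.py <<'E'
from scipy.spatial.transform import Rotation
def st():
    o=bot.get_obs(); R=Rotation.from_rotvec(o['eef_rot']).as_matrix()
    print('t',round(o['time_s'],2),'tcp',o['tcp_pos'].round(1),'yAng',np.degrees(np.arctan2(R[1,1],R[0,1])).round(1),'tilt',np.round(R[:2,2],3),'F',o['ft_force'].round(1),'w',round(o['gripper_width']*85,1),'g',round(o['grip_force'],1),'j',o['joints'].round(2)); return o
def beads():
    c=snap('top'); hsv=cv2.cvtColor(c['color'],cv2.COLOR_RGB2HSV)
    m=cv2.inRange(hsv,(8,90,90),(20,215,255)); m[:,:90]=0; m[:,275:]=0; m[:150]=0; m[310:]=0
    n,l,s,ce=cv2.connectedComponentsWithStats(m)
    for i in range(1,n):
        if s[i,4]>50: print('bead',s[i,2:],at_z(c,ce[i],42).round(0))
E
python3 - <<'E'
from h import *
st(); beads()
E
```

```text
t 2.1 tcp [517.5 423.8 304.1] yAng -79.5 tilt [-0.001 -0.001] F [ 0.4  0.4 -0.4] w 64.0 g 0.0 j [ 0.58  0.4   1.58 -0.    1.16  1.97]
bead [ 13  12 120] [625. 288.  42.]
bead [ 14  11 121] [535. 289.  42.]
bead [ 14  10 114] [516. 423.  42.]
bead [ 13  12 120] [396. 202.  42.]
```

>>> arm_command:
  series:
    - [0,0,-30,0,0.5]
    - [0,0,-30,0,0.5]
    - [0,0,-30,0,0.5]
    - [0,0,-20,0,0.5]
    - [0,0,-9,0,0.5]
    - [0,0,0,0,-0.6]
    - [0,0,0,0,-0.6]
    - [0,0,0,0,-0.6]
    - [0,0,0,0,-0.6]
    - [0,0,0,0,-0.6]

```text
time_s: 2.98
tcp_pos: [518.5, 424.5, 187.8]
eef_rot: [-3.127, -0.286, -0.005]
ft_force: [0.4, -0.5, -0.5]
gripper_width: 0.358
grip_force: 59.2
```

>>> arm_command:
  series:
    - [0,0,35,0,-0.6]
    - [0,0,40,0,-0.6]
    - [0,0,40,0,-0.6]
    - [0,-20,35,0,-0.6]
    - [4,-35,20,0,-0.6]
    - [6,-40,20,0,-0.6]
    - [6,-40,10,0,-0.6]
    - [6,-40,0,0,-0.6]
    - [6,-40,0,0,-0.6]
    - [6,-40,0,0,-0.6]
    - [6,-40,0,0,-0.6]
    - [6,-40,0,0,-0.6]

```text
time_s: 3.98
tcp_pos: [563.0, 90.2, 385.6]
eef_rot: [3.128, 0.287, 0.004]
ft_force: [1.3, 0.1, 0.6]
gripper_width: 0.36
grip_force: 59.5
```

>>> arm_command:
  series:
    - [0,-40,0,0,-0.6]
    - [0,-40,0,0,-0.6]
    - [0,-40,0,0,-0.6]
    - [0,-40,0,0,-0.6]
    - [0,-6,-10,0,-0.6]
    - [0,0,-20,0,-0.6]
    - [0,0,-10,0,-0.6]
    - [0,0,0,0,-0.6]

```text
time_s: 4.65
tcp_pos: [562.4, -73.9, 342.4]
eef_rot: [-3.128, -0.286, 0.004]
ft_force: [-0.5, -1.5, 1.5]
gripper_width: 0.357
grip_force: 59.8
```

Run:
```python
from h import *
st(); c=snap('scene'); save(c,'s1',(170,40,430,320),2.1)
```

```text
t 4.65 tcp [562.4 -73.9 342.4] yAng -79.5 tilt [-0.003  0.   ] F [-0.5 -1.5  1.5] w 30.4 g 59.8 j [-0.25  0.16  1.81 -0.    1.18  1.13]
```

View pics/s1.png

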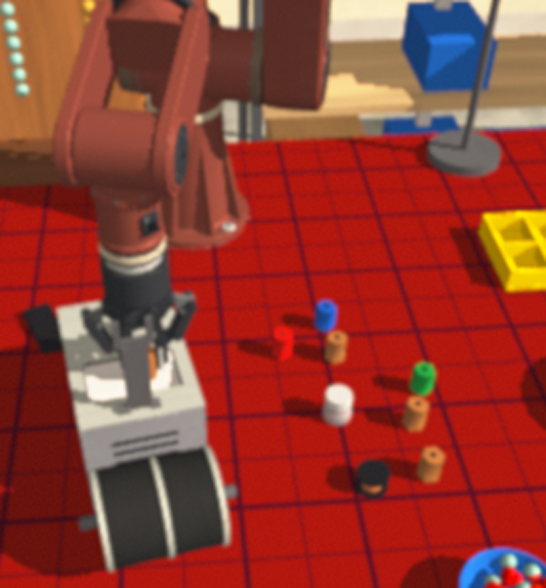

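The bead is held over the flap, and the strap stands clear behind the gripper (crop ~ (135,370)). Pushing down and releasing.

>>> arm_command:
  series:
    - [0,0,-10,0,-0.6]
    - [0,0,-12,0,-0.6]
    - [0,0,-12,0,-0.6]
    - [0,0,-12,0,-0.6]
    - [0,0,-6,0,-0.6]
    - [0,0,0,0,-0.6]
    - [0,0,0,0,0.1]
    - [0,0,0,0,0.1]
    - [0,0,0,0,0.1]
    - [0,0,0,0,0.1]
    - [0,0,0,0,0.1]

```text
time_s: 5.62
tcp_pos: [563.4, -74.0, 292.7]
eef_rot: [3.128, 0.286, 0.002]
ft_force: [3.2, 0.6, -0.3]
gripper_width: 0.549
grip_force: 1.1
```

>>> arm_command:
  series:
    - [0,0,20,0,0.1]
    - [0,0,35,0,0.1]
    - [0,0,40,0,0.1]
    - [0,10,10,0,0.1]
    - [0,40,0,0,0.5]
    - [0,40,0,0,0.5]
    - [0,40,0,0,0.5]
    - [0,40,0,0,0.5]
    - [0,40,0,0,0.5]
    - [0,40,0,0,0.5]
    - [0,0,0,0,0.5]

```text
time_s: 6.53
tcp_pos: [561.9, 181.7, 396.9]
eef_rot: [-3.125, -0.296, 0.002]
ft_force: [-0.7, -0.6, -0.5]
gripper_width: 0.749
grip_force: 0.0
```

Run:
```python
from h import *
st(); beads(); c=load('top');s=snap('scene')
a=cv2.resize(np.ascontiguousarray(c['color'][100:270,270:400][...,::-1]),None,fx=3,fy=3,interpolation=2)
b=cv2.resize(np.ascontiguousarray(s['color'][160:330,170:300][...,::-1]),None,fx=3,fy=3,interpolation=2)
cv2.imwrite('pics/v2.png',np.hstack([a,b]))
```

```text
t 6.53 tcp [561.9 181.7 396.9] yAng -79.2 tilt [-0.002  0.003] F [-0.7 -0.6 -0.5] w 63.6 g 0.0 j [0.19 0.15 1.7  0.   1.29 1.57]
bead [ 12  11 107] [536. 287.  42.]
```

View pics/v2.png

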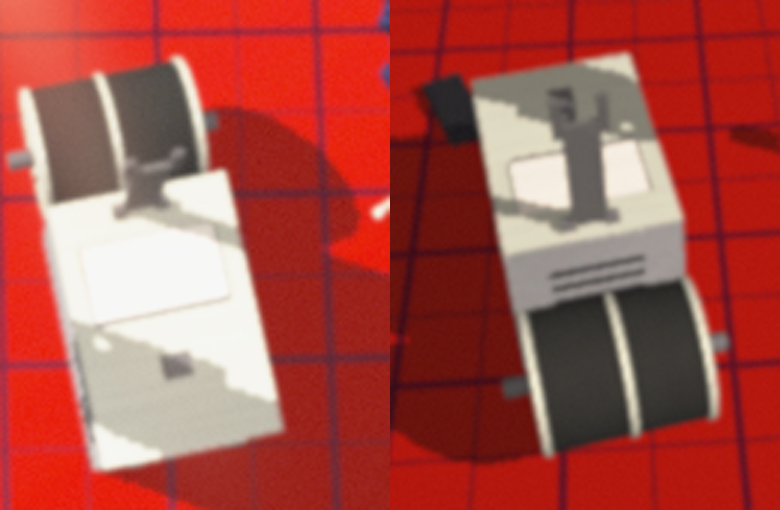

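The first bead is in, the flap is shut and the deck is clear. Second bead at (536, 288).

>>> arm_command:
  series:
    - [-6,26,0,0,0.5]
    - [-8,30,-20,0,0.5]
    - [-8,30,-30,0,0.5]
    - [-4,20,-35,0,0.5]
    - [0,0,-35,0,0.5]
    - [0,0,-35,0,0.5]
    - [0,0,-35,0,0.5]
    - [0,0,-20,0,0.5]
    - [0,0,-2,0,0.5]
    - [0,0,0,0,-0.6]
    - [0,0,0,0,-0.6]
    - [0,0,0,0,-0.6]

```text
time_s: 7.63
tcp_pos: [539.1, 280.8, 188.9]
eef_rot: [-3.128, -0.285, -0.007]
ft_force: [0.3, 0.4, 0.0]
gripper_width: 0.358
grip_force: 59.4
```

>>> arm_command:
  series:
    - [0,0,0,0,-0.6]
    - [0,0,0,0,-0.6]

```text
time_s: 7.8
tcp_pos: [538.9, 281.2, 188.8]
eef_rot: [-3.128, -0.287, -0.007]
ft_force: [0.4, -1.1, 2.7]
gripper_width: 0.358
grip_force: 59.6
```

>>> arm_command:
  series:
    - [0,0,35,0,-0.6]
    - [0,0,40,0,-0.6]
    - [0,0,40,0,-0.6]
    - [0,-20,35,0,-0.6]
    - [4,-37,20,0,-0.6]
    - [5,-40,20,0,-0.6]
    - [5,-40,10,0,-0.6]
    - [5,-40,0,0,-0.6]
    - [5,-40,0,0,-0.6]
    - [5,-40,0,0,-0.6]
    - [0,-40,0,0,-0.6]
    - [0,-40,0,0,-0.6]

```text
time_s: 8.8
tcp_pos: [565.8, -54.4, 385.7]
eef_rot: [3.128, 0.287, 0.003]
ft_force: [0.9, 1.1, -0.5]
gripper_width: 0.355
grip_force: 59.5
```

>>> arm_command:
  series:
    - [0,-40,0,0,-0.6]
    - [0,-11,-10,0,-0.6]
    - [0,0,-20,0,-0.6]
    - [0,0,-10,0,-0.6]
    - [0,0,0,0,-0.6]

```text
time_s: 9.22
tcp_pos: [565.3, -103.4, 342.5]
eef_rot: [-3.128, -0.286, 0.004]
ft_force: [0.3, -1.1, 2.3]
gripper_width: 0.355
grip_force: 59.8
```

>>> arm_command:
  series:
    - [1,0,-10,0,-0.6]
    - [1,0,-12,0,-0.6]
    - [0,0,-12,0,-0.6]
    - [0,0,-12,0,-0.6]
    - [0,0,-7,0,-0.6]
    - [0,0,0,0,-0.6]
    - [0,0,0,0,0.1]
    - [0,0,0,0,0.1]
    - [0,0,0,0,0.1]
    - [0,0,0,0,0.1]
    - [0,0,0,0,0.1]

```text
time_s: 10.13
tcp_pos: [568.4, -103.5, 292.1]
eef_rot: [3.128, 0.286, 0.002]
ft_force: [1.4, 1.3, -0.1]
gripper_width: 0.549
grip_force: 1.1
```

>>> arm_command:
  series:
    - [0,0,20,0,0.1]
    - [0,0,35,0,0.1]
    - [0,0,40,0,0.1]
    - [0,10,10,0,0.1]
    - [-10,38,0,0,0.5]
    - [-10,38,0,0,0.5]
    - [-10,38,0,0,0.5]
    - [-10,38,0,0,0.5]
    - [-10,38,0,0,0.5]
    - [-10,38,0,0,0.5]
    - [0,0,0,0,0.5]
    - [0,0,0,0,0.5]

```text
time_s: 11.13
tcp_pos: [506.9, 136.0, 396.2]
eef_rot: [3.127, 0.293, -0.002]
ft_force: [-1.1, 0.7, -1.2]
gripper_width: 0.748
grip_force: 0.0
```

Run:
```python
from h import *
st(); beads(); s=snap('scene'); save(s,'s3',(160,140,440,310),2.6)
```

```text
t 11.13 tcp [506.9 136.  396.2] yAng -79.3 tilt [-0.001 -0.001] F [-1.1  0.7 -1.2] w 63.6 g 0.0 j [ 0.13  0.01  1.86 -0.    1.28  1.51]
bead [11 11 87] [627. 291.  42.]
bead [13  9 82] [400. 202.  42.]
```

View pics/s3.png

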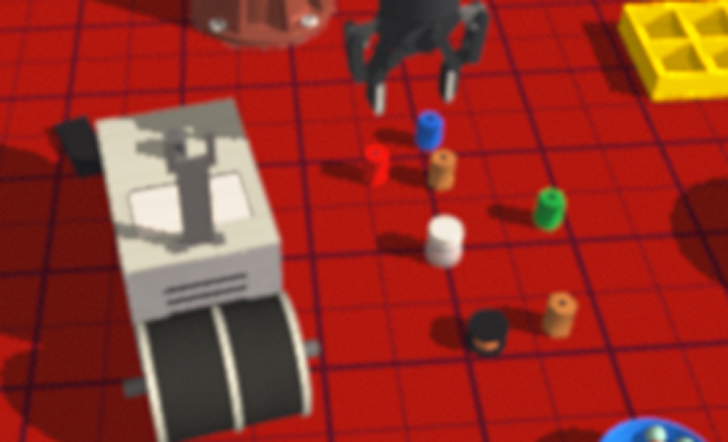

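Two are in and the flap is shut; the remaining two beads at crop (560,315) and (442,170) have not moved. Third bead at (625, 288).

>>> arm_command:
  series:
    - [20,25,0,0,0.5]
    - [25,30,0,0,0.5]
    - [25,32,0,0,0.5]
    - [25,32,-15,0,0.5]
    - [20,28,-30,0,0.5]
    - [3,5,-35,0,0.5]
    - [0,0,-38,0,0.5]
    - [0,0,-38,0,0.5]
    - [0,0,-38,0,0.5]
    - [0,0,-17,0,0.5]
    - [0,0,0,0,0.5]
    - [0,0,0,0,-0.6]

```text
time_s: 12.23
tcp_pos: [623.5, 280.8, 186.8]
eef_rot: [3.128, 0.283, -0.006]
ft_force: [0.7, 0.3, -0.5]
gripper_width: 0.625
grip_force: 0.0
```

>>> arm_command:
  series:
    - [0,0,0,0,-0.6]
    - [0,0,0,0,-0.6]
    - [0,0,0,0,-0.6]
    - [0,0,0,0,-0.6]

```text
time_s: 12.57
tcp_pos: [625.0, 283.0, 191.9]
eef_rot: [-3.128, -0.287, -0.009]
ft_force: [1.1, -0.4, 4.0]
gripper_width: 0.357
grip_force: 59.6
```

>>> arm_command:
  series:
    - [0,0,35,0,-0.6]
    - [0,0,40,0,-0.6]
    - [-6,0,40,0,-0.6]
    - [-8,-20,35,0,-0.6]
    - [-10,-36,20,0,-0.6]
    - [-10,-39,17,0,-0.6]
    - [-10,-39,10,0,-0.6]
    - [-10,-39,0,0,-0.6]
    - [-10,-39,0,0,-0.6]
    - [-5,-39,0,0,-0.6]
    - [0,-39,0,0,-0.6]
    - [0,-39,0,0,-0.6]

```text
time_s: 13.57
tcp_pos: [554.1, -45.2, 385.7]
eef_rot: [3.128, 0.287, 0.003]
ft_force: [0.2, 0.9, -0.6]
gripper_width: 0.357
grip_force: 59.5
```

>>> arm_command:
  series:
    - [5,-31,0,0,-0.6]
    - [4,0,-10,0,-0.6]
    - [0,0,-20,0,-0.6]
    - [0,0,-10,0,-0.6]
    - [0,0,0,0,-0.6]

```text
time_s: 13.98
tcp_pos: [563.3, -74.3, 342.5]
eef_rot: [-3.128, -0.287, 0.004]
ft_force: [1.2, -0.5, 1.2]
gripper_width: 0.355
grip_force: 59.7
```

>>> arm_command:
  series:
    - [0,0,-10,0,-0.6]
    - [0,0,-12,0,-0.6]
    - [0,0,-12,0,-0.6]
    - [0,0,-12,0,-0.6]
    - [0,0,-7,0,-0.6]
    - [0,0,0,0,-0.6]
    - [0,0,0,0,0.1]
    - [0,0,0,0,0.1]
    - [0,0,0,0,0.1]
    - [0,0,0,0,0.1]
    - [0,0,0,0,0.1]

```text
time_s: 14.9
tcp_pos: [564.2, -74.7, 292.0]
eef_rot: [3.128, 0.286, 0.002]
ft_force: [1.7, 1.7, 0.7]
gripper_width: 0.551
grip_force: 1.1
```

>>> arm_command:
  series:
    - [0,0,20,0,0.1]
    - [0,0,35,0,0.1]
    - [0,0,40,0,0.1]
    - [0,10,10,0,0.1]
    - [0,40,0,0,0.5]
    - [0,40,0,0,0.5]
    - [0,40,0,0,0.5]
    - [0,40,0,0,0.5]
    - [0,0,0,0,0.5]
    - [0,0,0,0,0.5]

```text
time_s: 15.73
tcp_pos: [563.2, 97.1, 396.1]
eef_rot: [3.127, 0.293, -0.003]
ft_force: [-0.4, -1.3, -0.6]
gripper_width: 0.752
grip_force: 0.0
```

Run:
```python
from h import *
st(); beads(); s=snap('scene'); save(s,'s4',(160,140,440,310),2.6)
```

```text
t 15.73 tcp [563.2  97.1 396.1] yAng -79.3 tilt [-0.002 -0.001] F [-0.4 -1.3 -0.6] w 63.9 g 0.0 j [ 0.05  0.11  1.75 -0.    1.28  1.43]
```

View pics/s4.png

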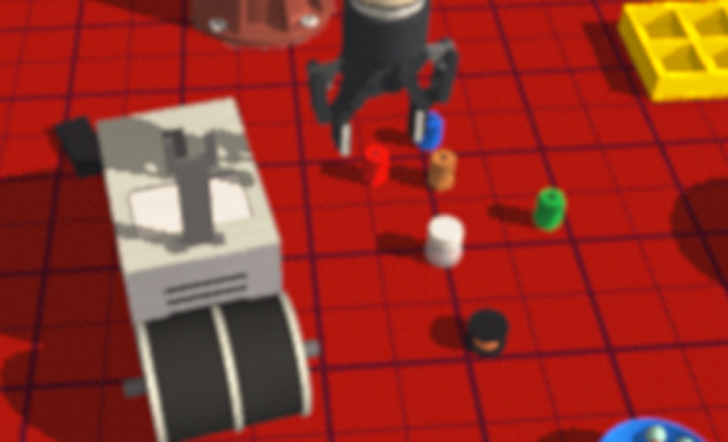

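Three are in and the last bead is still at crop (442,170). Going to it at (396, 202).

>>> arm_command:
  series:
    - [-25,15,0,0,0.5]
    - [-30,20,0,0,0.5]
    - [-30,20,0,0,0.5]
    - [-30,20,0,0,0.5]
    - [-30,20,0,0,0.5]
    - [-22,10,-15,0,0.5]
    - [0,0,-35,0,0.5]
    - [0,0,-38,0,0.5]
    - [0,0,-38,0,0.5]
    - [0,0,-38,0,0.5]
    - [0,0,-35,0,0.5]
    - [0,0,-11,0,0.5]

```text
time_s: 16.83
tcp_pos: [394.3, 197.6, 181.5]
eef_rot: [3.126, 0.282, -0.015]
ft_force: [-0.9, 0.1, 0.8]
gripper_width: 0.746
grip_force: 0.0
```

>>> arm_command:
  series:
    - [0,0,0,0,0.5]
    - [0,0,0,0,-0.6]
    - [0,0,0,0,-0.6]
    - [0,0,0,0,-0.6]
    - [0,0,0,0,-0.6]
    - [0,0,0,0,-0.6]

```text
time_s: 17.33
tcp_pos: [398.6, 200.5, 188.6]
eef_rot: [-3.128, -0.287, -0.008]
ft_force: [0.2, -1.8, 6.2]
gripper_width: 0.354
grip_force: 59.9
```

>>> arm_command:
  series:
    - [0,0,35,0,-0.6]
    - [0,0,40,0,-0.6]
    - [0,0,40,0,-0.6]
    - [10,-10,35,0,-0.6]
    - [18,-32,20,0,-0.6]
    - [18,-34,20,0,-0.6]
    - [20,-34,10,0,-0.6]
    - [20,-34,0,0,-0.6]
    - [20,-34,0,0,-0.6]
    - [20,-34,0,0,-0.6]
    - [20,-34,0,0,-0.6]
    - [12,-34,0,0,-0.6]

```text
time_s: 18.33
tcp_pos: [555.3, -80.2, 386.3]
eef_rot: [3.128, 0.286, 0.003]
ft_force: [0.9, -0.5, -0.9]
gripper_width: 0.359
grip_force: 59.5
```

>>> arm_command:
  series:
    - [8,-23,0,0,-0.6]
    - [0,0,-10,0,-0.6]
    - [0,0,-20,0,-0.6]
    - [0,0,-10,0,-0.6]
    - [0,0,0,0,-0.6]

```text
time_s: 18.75
tcp_pos: [561.8, -100.9, 344.2]
eef_rot: [-3.128, -0.287, 0.001]
ft_force: [0.9, -0.8, 3.2]
gripper_width: 0.359
grip_force: 60.0
```

>>> arm_command:
  series:
    - [2,0,-10,0,-0.6]
    - [2,0,-12,0,-0.6]
    - [0,0,-12,0,-0.6]
    - [0,0,-12,0,-0.6]
    - [0,0,-9,0,-0.6]
    - [0,0,0,0,-0.6]
    - [0,0,0,0,0.1]
    - [0,0,0,0,0.1]
    - [0,0,0,0,0.1]
    - [0,0,0,0,0.1]
    - [0,0,0,0,0.1]

```text
time_s: 19.67
tcp_pos: [566.5, -101.3, 291.3]
eef_rot: [3.129, 0.286, 0.002]
ft_force: [1.7, 1.9, 0.9]
gripper_width: 0.55
grip_force: 1.1
```

>>> arm_command:
  series:
    - [0,0,20,0,0.1]
    - [0,0,35,0,0.1]
    - [0,0,40,0,0.1]
    - [0,10,40,0,-1]
    - [0,35,30,0,-1]
    - [0,38,0,0,-1]
    - [0,38,0,0,-1]
    - [20,20,0,0,-1]
    - [35,0,0,0,-1]
    - [35,0,0,0,-1]
    - [0,0,0,0,-1]
    - [0,0,0,0,-1]

```text
time_s: 20.67
tcp_pos: [656.9, 36.0, 450.7]
eef_rot: [3.128, 0.286, -0.008]
ft_force: [-1.3, 0.4, -0.8]
gripper_width: 0.001
grip_force: 0.0
```

Run:
```python
from h import *
st(); beads(); s=snap('scene'); c=load('top')
a=cv2.resize(np.ascontiguousarray(c['color'][100:320,110:450][...,::-1]),None,fx=1.6,fy=1.6,interpolation=2)
b=cv2.resize(np.ascontiguousarray(s['color'][110:330,170:300][...,::-1]),None,fx=1.6,fy=1.6,interpolation=2)
cv2.imwrite('pics/v5.png',np.hstack([a,b])[:, :800]); print(a.shape)
p=np.load('hop.npy'); import math
for th in(1.65,):
    for r in(60,100,147): print('strap',r,T(p,[(90-r*math.cos(th),0,162.5+r*math.sin(th))]).round(0))
```

```text
t 20.67 tcp [656.9  36.  450.7] yAng -79.5 tilt [-0.005 -0.001] F [-1.3  0.4 -0.8] w 0.1 g 0.0 j [-0.05  0.26  1.48 -0.    1.41  1.34]
(352, 544, 3)
strap 60 [[627. -80. 222.]]
strap 100 [[631. -80. 262.]]
strap 147 [[634. -79. 309.]]
```

View pics/v5.png

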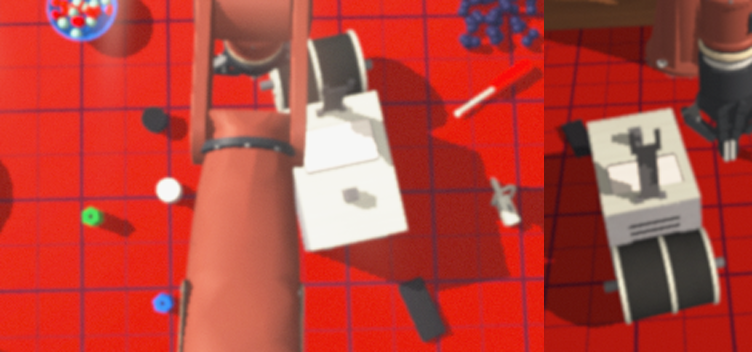

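All wooden beads are in and the flap is shut (top crop: flap at (340,145) smooth, no wooden beads left). Next the strap: entering behind it with shut fingers.

>>> arm_command:
  series:
    - [0,-20,-10,0,-1]
    - [0,-30,-10,0,-1]
    - [0,-30,-3,0,-1]
    - [0,-25,0,0,-1]
    - [0,-6,0,0,-1]
    - [0,0,0,0,-1]
    - [0,0,0,0,-1]

```text
time_s: 21.35
tcp_pos: [655.4, -74.7, 430.7]
eef_rot: [-3.128, -0.285, -0.001]
ft_force: [0.2, -0.5, 0.2]
gripper_width: 0.001
grip_force: 0.0
```

>>> arm_command:
  series:
    - [-10,-2,1,0,-1]
    - [-11,-2,1,0,-1]
    - [-12,-2,-1,0,-1]
    - [-12,-2,-2,0,-1]
    - [-12,-2,-4,0,-1]
    - [-11,-2,-5,0,-1]
    - [-10,-2,-7,0,-1]
    - [-10,-2,-8,0,-1]
    - [0,0,0,0,-1]

```text
time_s: 22.1
tcp_pos: [566.0, -89.3, 403.6]
eef_rot: [-3.127, -0.289, 0.005]
ft_force: [0.3, 0.3, -1.3]
gripper_width: 0.002
grip_force: 0.0
```

Run:
```python
from h import *
o=st(); p=np.load('hop.npy'); a=p[2]; d=o['tcp_pos'][:2]-p[:2]; print('hx,hy',d@[np.cos(a),np.sin(a)],d@[-np.sin(a),np.cos(a)],'tip',o['tcp_pos'][2]-173)
s=snap('scene'); save(s,'s6',(160,60,320,260),2.8)
```

```text
t 22.1 tcp [566.  -89.3 403.6] yAng -79.5 tilt [-0.003  0.001] F [ 0.3  0.3 -1.3] w 0.2 g 0.0 j [-0.28  0.11  1.74 -0.    1.3   1.11]
hx,hy 32.689213050189956 2.2820566759300243 tip 230.63096982532244
```

View pics/s6.png

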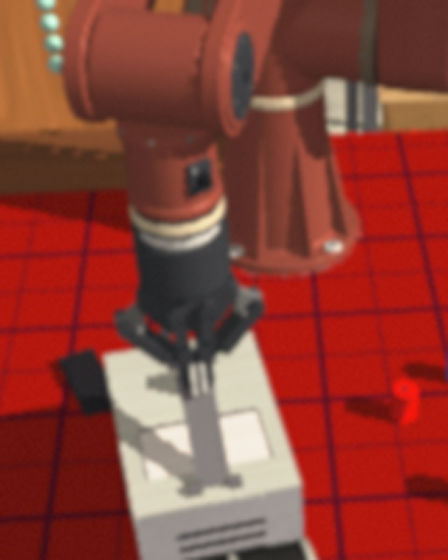

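The fingers push the strap's face at crop (198,380), and the strap leans forward at about 45°. Continuing the arc down.

>>> arm_command:
  series:
    - [-7,-2,-10,0,-1]
    - [-6,-1,-10,0,-1]
    - [-5,-1,-11,0,-1]
    - [-4,-1,-11,0,-1]
    - [-3,0,-11,0,-1]
    - [-1,0,-8,0,-1]
    - [0,0,-4,0,-1]
    - [0,0,0,0,-1]
    - [0,0,0,0,-1]

```text
time_s: 22.9
tcp_pos: [542.3, -95.7, 339.3]
eef_rot: [-3.128, -0.286, 0.001]
ft_force: [0.8, 0.1, -0.0]
gripper_width: -0.002
grip_force: 0.0
```

>>> arm_command:
  series:
    - [0,0,-2,0,-1]
    - [0,0,-2,0,-1]
    - [0,0,-1,0,-1]
    - [0,0,0,0,-1]
    - [0,0,0,0,-1]

```text
time_s: 23.32
tcp_pos: [542.7, -95.8, 338.3]
eef_rot: [3.128, 0.287, 0.0]
ft_force: [-7.3, 2.2, 14.6]
gripper_width: 0.006
grip_force: 7.5
```

Flat contact (tip at z 165, 15 N). Lifting off, then measuring the pin closely.

>>> arm_command:
  series:
    - [0,0,15,0,-1]
    - [0,0,30,0,-1]
    - [-20,20,40,0,-0.3]
    - [-30,20,30,0,-0.3]
    - [-30,20,0,0,-0.3]
    - [-30,20,0,0,-0.3]
    - [0,0,0,0,-0.3]
    - [0,0,0,0,-0.3]

```text
time_s: 23.98
tcp_pos: [437.3, -20.1, 440.1]
eef_rot: [3.128, 0.289, 0.001]
ft_force: [0.2, 0.0, 1.3]
gripper_width: 0.349
grip_force: 0.0
```

Run:
```python
from h import *
from scipy.optimize import least_squares
st(); s=snap('scene'); c=snap('top')
ims=[]
for cc,b in((c,(400,200,450,250)),(s,(110,205,170,265)),(c,(275,120,375,260)),(s,(180,165,280,275))):
    ims.append(cv2.resize(np.ascontiguousarray(cc['color'][b[1]:b[3],b[0]:b[2]][...,::-1]),(400,300) if 0 else None,fx=300/(b[3]-b[1]),fy=300/(b[3]-b[1]),interpolation=2))
r1=np.hstack(ims[:2]); r2=np.hstack(ims[2:]); w=max(r1.shape[1],r2.shape[1])
cv2.imwrite('pics/v7.png',np.vstack([np.pad(r,((0,0),(0,w-r.shape[1]),(0,0))) for r in(r1,r2)])); print(w)
P=[(41,0,13),(-44,0,13)]
for x in(470,480,490): print(proj(s,[(x,-385,13)]))
```

```text
t 23.98 tcp [437.3 -20.1 440.1] yAng -79.4 tilt [ 0.001 -0.   ] F [0.2 0.  1.3] w 29.7 g 0.0 j [-0.21 -0.23  1.99 -0.    1.38  1.18]
600
[[138.34018219 235.82548289]]
[[137.76088546 238.3449352 ]]
[[137.17477743 240.89440293]]
```

View pics/v7.png

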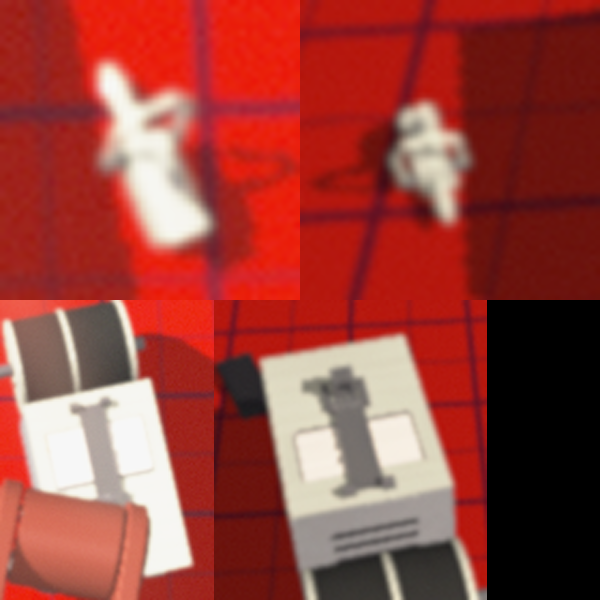

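The strap lies flat in both views with its prongs around the lug (lower right crop (340,385)). The pin's tip is at the top crop's (104,65) and its head at (180,235). I'll fit a pin model to both views.

```bash
cat > pinfit.py <<'E'
from h import *
from scipy.optimize import minimize
def prims(z0=0):
    box=[(x,y,z) for x in(-44,6) for y in(-10,10) for z in(0,26)]
    k=4.5; sh=[(x,y,13+z) for x in(6,33) for y in(-k,k) for z in(-k,k)]+[(41,y,13+z) for y in(-2,2) for z in(-2,2)]
    e=np.array([np.cos(np.radians(69)),0,np.sin(np.radians(69))]); o=np.array([0,0,13.])
    ring=[o+(0,14.5,0),o+(0,14.5,0)+46*e,o+(0,-14.5,0)+46*e,o+(0,-14.5,0)]
    return box,sh,ring
def render(c,p,b,z0=0,S=6):
    m=np.zeros(((b[3]-b[1])*S,(b[2]-b[0])*S),np.uint8); q=lambda P:np.round((proj(c,T(p,P)+[0,0,z0])-[b[0],b[1]]+.5)*S).astype(np.int32)
    box,sh,ring=prims()
    for P in(box,sh): cv2.fillConvexPoly(m,cv2.convexHull(q(P)),255,)
    cv2.polylines(m,[q(ring)],False,200,int(5*.37*S))
    m=cv2.GaussianBlur(m,(0,0),1.0*S); return cv2.resize(m,(b[2]-b[0],b[3]-b[1]),interpolation=cv2.INTER_AREA)/255.
def fit(views,p0,z0=0):
    obs=[np.clip((c['color'][b[1]:b[3],b[0]:b[2],1].astype(float)-30)/190,0,1) for c,b in views]
    cost=lambda v:sum(((render(c,[v[0],v[1],v[2]/50],b,z0)-o)**2).sum() for (c,b),o in zip(views,obs))
    r=min((minimize(cost,[p0[0]+i,p0[1]+j,p0[2]*50],method='Nelder-Mead',options=dict(initial_simplex=np.array([p0[0]+i,p0[1]+j,p0[2]*50])+np.array([[0,0,0],[6,0,0],[0,6,0],[0,0,5]]))) for i in(-4,4) for j in(-4,4)),key=lambda r:r.fun)
    return np.array([r.x[0],r.x[1],r.x[2]/50]),r.fun
E
python3 - <<'E'
from pinfit import *
s=load('scene');c=load('top'); bt=(405,203,445,247); bs=(120,217,150,255)
for v in([(c,bt)],[(s,bs)],[(c,bt),(s,bs)]):
    p,f=fit(v,[483,-386,.34]); print(p,np.degrees(p[2]),f, 'grip',T(p,[(-22,0,0)]))
E
```

```text
[ 4.86824587e+02 -3.85334759e+02  3.73380016e-01] 21.393099077480606 15.220217751323004 grip [[ 466.34039277 -393.35958102    0.        ]]
[ 4.81521668e+02 -3.87893404e+02  3.80730992e-01] 21.814278970554206 4.977436613448269 grip [[ 461.09701702 -396.06858653    0.        ]]
[ 4.85653284e+02 -3.85895649e+02  3.79094458e-01] 21.72051245691046 26.49496025926529 grip [[ 465.21528107 -394.03739514    0.        ]]
```

>>> arm_command:
  series:
    - [2,-38,0,1,0.3]
    - [3,-38,0,1,0.3]
    - [3,-38,0,1,0.3]
    - [3,-38,0,1,0.3]
    - [3,-38,0,1,0.3]
    - [3,-38,0,1,0.3]
    - [3,-38,0,1,0.3]
    - [3,-38,0,1,0.3]
    - [3,-38,0,1,0.3]
    - [2,-30,0,1,0.3]
    - [0,-2,0,1,0.3]
    - [0,0,0,0,0.3]

```text
time_s: 25.08
tcp_pos: [466.6, -398.1, 439.1]
eef_rot: [-3.087, -0.58, 0.001]
ft_force: [-0.0, -0.1, 0.2]
gripper_width: 0.647
grip_force: 0.0
```

>>> arm_command:
  series:
    - [0,0,-30,0,0.3]
    - [0,0,-38,0,0.3]
    - [0,0,-38,0,0.3]
    - [0,0,-38,0,0.3]
    - [0,0,-36,0,0.3]
    - [0,0,0,0,0.3]
    - [0,0,0,0,0.3]

```text
time_s: 25.67
tcp_pos: [466.0, -393.3, 257.7]
eef_rot: [-3.081, -0.585, 0.006]
ft_force: [1.4, -0.4, 0.3]
gripper_width: 0.653
grip_force: 0.0
```

```bash
python3 -c "
from h import *
st(); s=snap('scene'); save(s,'s8',(90,150,210,270),5)"
```

```text
t 25.67 tcp [ 466.  -393.3  257.7] yAng -68.5 tilt [-0.005  0.005] F [ 1.4 -0.4  0.3] w 55.5 g 0.0 j [-0.82  0.35  1.75  0.    1.05  0.38]
```

View pics/s8.png

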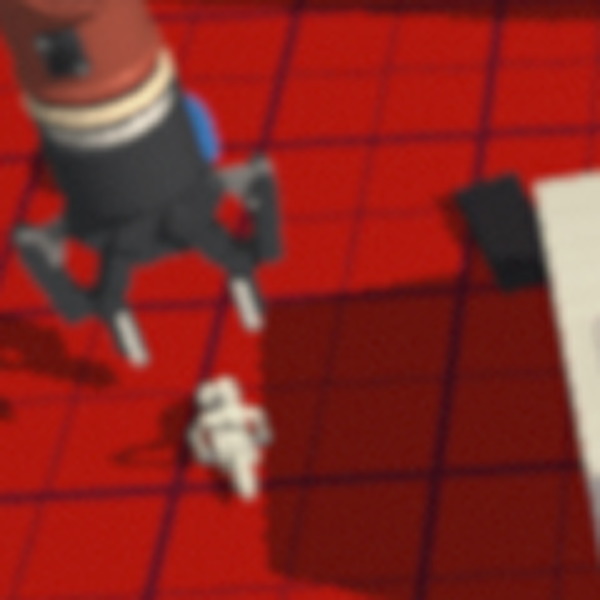

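The open fingers stand centred above the pin's head, crop (215,390). Descending and gripping.

>>> arm_command:
  series:
    - [0,0,-25,0,0.3]
    - [0,0,-25,0,0.3]
    - [0,0,-20,0,0.3]
    - [0,0,-10,0,0.3]
    - [0,0,0,0,0.3]
    - [0,0,0,0,0.3]

```text
time_s: 26.22
tcp_pos: [467.6, -395.8, 182.7]
eef_rot: [3.084, 0.585, 0.003]
ft_force: [0.4, -1.0, 0.8]
gripper_width: 0.653
grip_force: 0.0
```

>>> arm_command:
  series:
    - [0,0,0,0,-1]
    - [0,0,0,0,-1]
    - [0,0,0,0,-1]
    - [0,0,0,0,-1]
    - [0,0,0,0,-1]
    - [0,0,0,0,-1]

```text
time_s: 26.72
tcp_pos: [467.4, -395.7, 182.6]
eef_rot: [3.084, 0.585, 0.003]
ft_force: [-0.6, 0.8, 6.0]
gripper_width: 0.215
grip_force: 62.2
```

The grip is about 6 mm higher than intended, so I'll re-grip lower.

>>> arm_command:
  series:
    - [0,0,0,0,0.0]
    - [0,0,0,0,0.0]
    - [-1,1,-3,0,0.0]
    - [0,0,-2,0,0.0]
    - [0,0,0,0,0.0]
    - [0,0,0,0,0.0]

```text
time_s: 27.22
tcp_pos: [465.3, -393.6, 174.7]
eef_rot: [-3.085, -0.585, 0.001]
ft_force: [0.1, -0.3, 0.3]
gripper_width: 0.501
grip_force: 0.0
```

>>> arm_command:
  series:
    - [0,0,0,0,-1]
    - [0,0,0,0,-1]
    - [0,0,0,0,-1]
    - [0,0,0,0,-1]
    - [0,0,0,0,-1]
    - [0,0,0,0,-1]

```text
time_s: 27.72
tcp_pos: [465.7, -394.1, 175.7]
eef_rot: [3.086, 0.585, 0.001]
ft_force: [0.6, -0.3, 1.2]
gripper_width: 0.223
grip_force: 59.9
```

>>> arm_command:
  series:
    - [0,0,20,0,-1]
    - [0,0,35,0,-1]
    - [0,0,40,0,-1]
    - [0,0,40,0,-1]
    - [-5,10,40,-1,-1]
    - [-8,30,35,-1.6,-1]
    - [-8,35,0,-1.6,-1]
    - [-8,35,0,-1.6,-1]
    - [-8,35,0,-1.6,-1]
    - [-8,35,0,-1.6,-1]
    - [-8,35,0,-1.6,-1]
    - [-8,35,0,-0.5,-1]

```text
time_s: 28.72
tcp_pos: [404.2, -145.4, 380.7]
eef_rot: [-3.128, -0.281, 0.002]
ft_force: [0.2, 1.3, -1.0]
gripper_width: 0.22
grip_force: 59.6
```

>>> arm_command:
  series:
    - [-1,19,0,0,-1]
    - [0,4,0,0,-1]
    - [0,0,-10,0,-1]
    - [0,0,-15,0,-1]
    - [0,0,-5,0,-1]
    - [0,0,0,0,-1]

```text
time_s: 29.22
tcp_pos: [403.7, -124.7, 349.2]
eef_rot: [-3.127, -0.282, 0.007]
ft_force: [-0.6, -0.8, -2.1]
gripper_width: 0.221
grip_force: 59.5
```

```bash
cat >> h.py <<'E'
def hop(o):
    p=np.load('hop.npy'); a=p[2]; d=o['tcp_pos'][:2]-p[:2]; print('hx,hy',(d@[np.cos(a),np.sin(a)]).round(1),(d@[-np.sin(a),np.cos(a)]).round(1))
E
python3 -c "
from h import *
hop(st()); s=snap('scene'); c=snap('top')
a=cv2.resize(np.ascontiguousarray(c['color'][190:270,290:370][...,::-1]),(400,400),interpolation=2)
b=cv2.resize(np.ascontiguousarray(s['color'][140:220,180:260][...,::-1]),(400,400),interpolation=2)
cv2.imwrite('pics/v9.png',np.hstack([a,b]))"
```

```text
t 29.22 tcp [ 403.7 -124.7  349.2] yAng -79.7 tilt [-0.005  0.002] F [-0.6 -0.8 -2.1] w 18.8 g 59.5 j [-0.47 -0.17  2.12 -0.    1.2   0.93]
hx,hy -133.3 -3.2
```

View pics/v9.png

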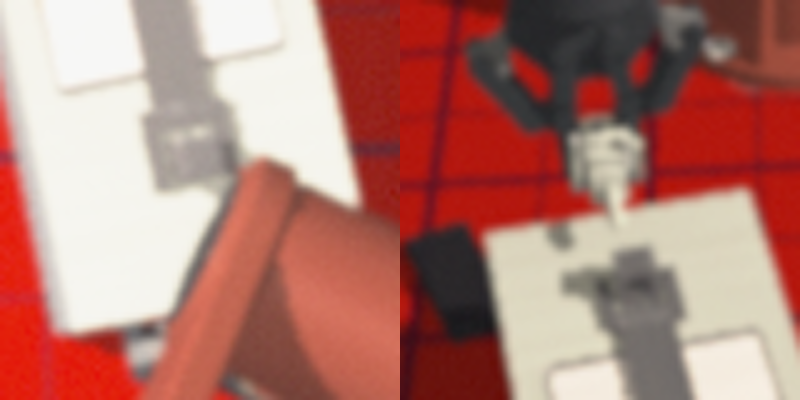

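The pin is held level with its tip just before the deck's front edge (right crop (618,222)), and the lug is at (632,258). Checking the shaft's columns numerically against prediction.

Run:
```python
from h import *
s=load('scene'); p=np.load('hop.npy'); G=s['color'][...,1].astype(int)
print(G[175:190,214:236])
a=p[2]+np.radians(-.1)
L=T([403.7,-124.7,a],[(21.6+x,0,186.5) for x in(10,20,30,41)]); print(proj(s,L))
print('hole axis',proj(s,T(p,[(x,0,173) for x in(-115,-80,-55)])))
```

```text
[[106 136 127 131 169 187 188 193 198 199 187 150 116 102  86  56  29  20
   18  23  20  21]
 [ 96 122 114 119 154 173 176 186 198 198 181 140  96  77  62  39  22  19
   22  22  21  22]
 [ 81 104  99 105 138 157 161 181 205 208 184 140  87  51  36  26  20  20
   21  23  20  22]
 [ 58  73  72  84 118 135 143 171 208 218 193 144  86  40  25  18  18  22
   27  31  35  39]
 [ 34  39  43  62  96 117 128 162 206 221 192 137  81  43  33  37  40  53
   61  72  86  99]
 [ 23  24  26  46  77  99 113 150 198 214 179 122  83  73  85  99 106 115
  124 134 148 164]
 [ 25  24  29  41  62  82 101 139 187 210 183 142 128 132 147 162 171 176
  179 184 192 199]
 [ 47  61  70  85 100 113 125 144 182 213 209 189 179 183 190 199 204 205
  206 206 209 210]
 [102 121 133 148 163 172 172 169 183 215 223 214 206 205 207 209 211 212
  211 211 212 212]
 [155 175 184 190 199 202 199 190 189 210 221 216 209 209 209 210 210 211
  212 211 211 212]
 [181 200 205 207 209 210 207 201 195 204 212 212 210 210 210 211 211 211
  211 211 211 212]
 [179 203 209 209 209 209 209 207 203 205 209 210 210 211 210 211 211 211
  211 211 212 212]
 [166 195 208 210 210 210 210 210 209 208 210 210 210 210 208 207 209 210
  212 212 212 211]
 [161 193 207 209 209 211 211 211 209 207 202 202 200 198 194 192 199 207
  210 211 211 210]
 [178 200 209 210 209 211 211 208 201 191 181 174 168 163 159 163 182 202
  209 210 210 211]]
[[222.31808629 178.85861001]
 [222.88207229 181.1324462 ]
 [223.4531427  183.43473685]
 [224.08966189 186.00075864]]
hole axis [[223.22237335 179.383985  ]
 [225.23485519 187.33712427]
 [226.72689042 193.23270146]]
```

>>> arm_command:
  series:
    - [-0.5,2.5,-6,0,-1]
    - [0,0,-5,0,-1]
    - [0,0,-1.5,0,-1]
    - [0,0,0,0,-1]
    - [0,0,0,0,-1]
    - [0,0,0,0,-1]

```text
time_s: 29.82
tcp_pos: [404.1, -121.8, 339.3]
eef_rot: [3.128, 0.284, 0.001]
ft_force: [-0.2, 0.3, -1.8]
gripper_width: 0.219
grip_force: 59.6
```

```bash
python3 -c "
from h import *
hop(st())"
```

```text
t 29.82 tcp [ 404.1 -121.8  339.3] yAng -79.6 tilt [ 0. -0.] F [-0.2  0.3 -1.8] w 18.6 g 59.6 j [-0.46 -0.16  2.13 -0.    1.17  0.93]
hx,hy -132.4 -0.4
```

>>> arm_command:
  series:
    - [0,0,-2,0,-1]
    - [0,0,0,0,-1]
    - [0,0,0,0,-1]

```text
time_s: 30.07
tcp_pos: [403.9, -121.7, 337.1]
eef_rot: [-3.129, -0.284, 0.0]
ft_force: [-0.1, 0.2, -1.6]
gripper_width: 0.222
grip_force: 59.5
```

>>> arm_command:
  series:
    - [0,0,-1,0,-1]
    - [0,0,0,0,-1]
    - [0,0,0,0,-1]

```text
time_s: 30.32
tcp_pos: [403.9, -121.7, 336.1]
eef_rot: [-3.129, -0.284, 0.0]
ft_force: [0.6, 0.9, -1.2]
gripper_width: 0.227
grip_force: 59.5
```

>>> arm_command:
  series:
    - [0,0,-1,0,-1]
    - [0,0,0,0,-1]
    - [0,0,0,0,-1]

```text
time_s: 30.57
tcp_pos: [404.1, -121.8, 335.6]
eef_rot: [3.129, 0.284, 0.001]
ft_force: [-1.4, 0.7, 1.6]
gripper_width: 0.221
grip_force: 59.9
```

Deck contact at TCP z ≈ 335.7, as predicted. Now inserting along the hopper's x.

>>> arm_command:
  series:
    - [4.9,0.9,0.3,0,-1]
    - [4.9,0.9,0,0,-1]
    - [4.9,0.9,0,0,-1]
    - [3,0.5,0,0,-1]
    - [0,0,0,0,-1]
    - [0,0,0,0,-1]

```text
time_s: 31.07
tcp_pos: [422.4, -118.5, 335.6]
eef_rot: [3.128, 0.284, 0.003]
ft_force: [0.6, -0.6, -0.4]
gripper_width: 0.219
grip_force: 59.9
```

>>> arm_command:
  series:
    - [3,0.5,0,0,-1]
    - [3,0.6,0,0,-1]
    - [0,0,0,0,-1]
    - [0,0,0,0,-1]

```text
time_s: 31.4
tcp_pos: [428.0, -117.4, 335.6]
eef_rot: [3.129, 0.284, 0.002]
ft_force: [-0.4, -1.1, 2.4]
gripper_width: 0.222
grip_force: 60.1
```

```bash
python3 -c "
from h import *
hop(st())"
```

```text
t 31.4 tcp [ 428.  -117.4  335.6] yAng -79.6 tilt [ 0.001 -0.   ] F [-0.4 -1.1  2.4] w 18.8 g 60.1 j [-0.43 -0.11  2.09  0.    1.16  0.96]
hx,hy -108.2 -0.5
```

The tip is about 9 mm into the hole with no resistance. Continuing.

>>> arm_command:
  series:
    - [4.9,0.9,0,0,-1]
    - [4.9,0.9,0,0,-1]
    - [4.9,0.9,0,0,-1]
    - [4.9,0.9,0,0,-1]
    - [0,0,0,0,-1]
    - [0,0,0,0,-1]

```text
time_s: 31.9
tcp_pos: [448.2, -113.7, 335.6]
eef_rot: [3.129, 0.284, 0.005]
ft_force: [1.7, -0.0, 2.0]
gripper_width: 0.219
grip_force: 60.2
```

>>> arm_command:
  series:
    - [2,0.4,0,0,-1]
    - [2,0.4,0,0,-1]
    - [0,0,0,0,-1]
    - [0,0,0,0,-1]

```text
time_s: 32.23
tcp_pos: [451.2, -113.1, 335.6]
eef_rot: [3.129, 0.284, -0.001]
ft_force: [-1.8, -1.2, 5.5]
gripper_width: 0.218
grip_force: 60.5
```

>>> arm_command:
  series:
    - [1.5,0.3,0,0,-1]
    - [0,0,0,0,-1]
    - [0,0,0,0,-1]

```text
time_s: 32.48
tcp_pos: [452.5, -112.8, 335.6]
eef_rot: [3.129, 0.284, -0.002]
ft_force: [-4.6, -1.0, 6.0]
gripper_width: 0.223
grip_force: 60.6
```

>>> arm_command:
  series:
    - [1.5,0.3,0,0,-1]
    - [0,0,0,0,-1]
    - [0,0,0,0,-1]

```text
time_s: 32.73
tcp_pos: [453.2, -112.7, 335.6]
eef_rot: [3.128, 0.285, -0.009]
ft_force: [-8.8, -2.6, 8.7]
gripper_width: 0.217
grip_force: 61.1
```

>>> arm_command:
  series:
    - [1,0.2,0,0,-1]
    - [0,0,0,0,-1]
    - [0,0,0,0,-1]

```text
time_s: 32.98
tcp_pos: [453.6, -112.7, 335.6]
eef_rot: [3.128, 0.285, -0.013]
ft_force: [-11.7, -3.0, 11.1]
gripper_width: 0.221
grip_force: 61.4
```

The force builds against the lug at hx −82.3, where home is expected. Releasing and lifting, then fitting the ring flip.

>>> arm_command:
  series:
    - [0,0,0,0,0.0]
    - [0,0,0,0,0.0]
    - [0,0,0,0,0.0]
    - [0,0,0,0,0.0]
    - [0,0,20,0,0.0]
    - [0,0,30,0,0.0]
    - [0,0,17,0,-1]
    - [0,0,0,0,-1]
    - [0,0,0,0,-1]
    - [0,0,0,0,-1]

```text
time_s: 33.82
tcp_pos: [454.9, -112.0, 401.2]
eef_rot: [-3.128, -0.284, 0.002]
ft_force: [-0.5, 0.3, -0.5]
gripper_width: 0.0
grip_force: 0.0
```

Run:
```python
from h import *
hop(st()); s=snap('scene'); p=np.load('hop.npy')
P=[(-20,0,173),(-44,0,218),(-105,10,186),(-105,-10,186)]; print(proj(s,T(p,P)))
save(s,'s10',(190,120,270,220),6)
```

```text
t 33.82 tcp [ 454.9 -112.   401.2] yAng -79.6 tilt [-0.002  0.001] F [-0.5  0.3 -0.5] w 0.0 g 0.0 j [-0.39 -0.12  1.97  0.    1.29  1.  ]
hx,hy -80.7 0.1
[[228.89676207 201.80543457]
 [225.79429504 183.23149752]
 [226.88675091 177.45712967]
 [219.74813459 178.66656144]]
```

View pics/s10.png

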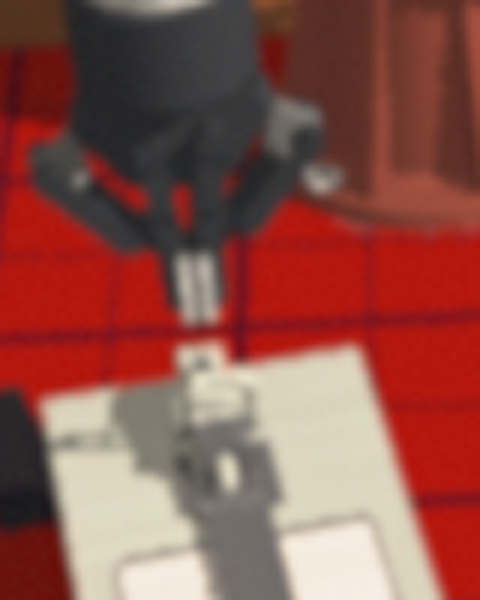

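The pin is through the lug: shaft tip at crop (228,490), head against the lug, ring bar at (222,385), all as predicted. Flipping the ring now.

>>> arm_command:
  series:
    - [9.8,1.8,-5,0,-1]
    - [0,0,-10,0,-1]
    - [6.6,1.2,0,0,-1]
    - [6.6,1.2,0,0,-1]
    - [4.9,0.9,-2.5,0,-1]
    - [4.9,0.9,-3,0,-1]
    - [6.4,1.2,-5.5,0,-1]
    - [0,0,0,0,-1]

```text
time_s: 34.53
tcp_pos: [495.3, -104.8, 375.3]
eef_rot: [-3.128, -0.284, -0.001]
ft_force: [-0.5, -0.3, 0.5]
gripper_width: 0.001
grip_force: 0.0
```

>>> arm_command:
  series:
    - [5.3,1,-6,0,-1]
    - [3.9,0.7,-4.5,0,-1]
    - [0,0,0,0,-1]
    - [0,0,0,0,-1]

```text
time_s: 34.87
tcp_pos: [503.9, -103.3, 365.8]
eef_rot: [-3.129, -0.284, -0.0]
ft_force: [0.5, 0.3, -0.5]
gripper_width: -0.003
grip_force: 0.0
```

Run:
```python
from h import *
hop(st())
```

```text
t 34.87 tcp [ 503.9 -103.3  365.8] yAng -79.6 tilt [-0.  0.] F [ 0.5  0.3 -0.5] w -0.2 g 0.0 j [-0.34  0.02  1.91  0.    1.21  1.05]
hx,hy -30.9 -0.2
```

>>> arm_command:
  series:
    - [0,0,20,0,-1]
    - [0,0,35,0,-1]
    - [0,0,40,0,-1]
    - [-10,30,30,0,-1]
    - [-10,35,0,0,-1]
    - [-10,35,0,0,-1]
    - [-10,35,0,0,-1]
    - [0,35,0,0,-1]
    - [0,35,0,0,-1]
    - [0,35,0,0,-1]
    - [0,0,0,0,-1]
    - [0,0,0,0,-1]

```text
time_s: 35.87
tcp_pos: [463.7, 136.8, 490.0]
eef_rot: [3.128, 0.29, 0.001]
ft_force: [-0.4, 0.0, 0.2]
gripper_width: -0.001
grip_force: 0.0
```

Run:
```python
from h import *
old=load('scene'); s=snap('scene'); t=snap('top'); st(); p=np.load('hop.npy')
for nm,P in(('flipped bar',(-13,0,173)),('side',(-35,16,173)),('side-',(-35,-16,173)),('open bar',(-44,0,218)),('tip',(-20,0,173))):
    u,v=proj(s,T(p,[P]))[0]; u0,v0=int(round(u)),int(round(v)); g=lambda c:c['color'][v0-4:v0+5,u0-5:u0+6,1].astype(int)
    print(nm,u.round(1),v.round(1)); print(np.hstack([g(old),-np.ones((9,1),int),g(s)]))
```

```text
t 35.97 tcp [464.1 135.  489.8] yAng -79.6 tilt [ 0.    -0.001] F [-0.8 -0.6 -0.2] w 0.0 g 0.0 j [ 0.14 -0.15  1.83 -0.    1.46  1.53]
flipped bar 229.3 203.6
[[ 85  89 125 175 199 167 123 108 111 112 110  -1 118 100 114 154 176 150
  122 149 200 221 194]
 [ 89  93 117 150 166 147 120 113 115 115 111  -1 152 143 148 164 176 166
  163 188 215 206 163]
 [ 97  99 112 127 135 129 120 119 121 118 113  -1 160 176 191 198 198 192
  193 200 199 172 133]
 [113 112 115 120 121 120 120 120 120 116 115  -1 139 171 192 194 182 173
  171 170 158 135 120]
 [121 120 118 118 116 115 117 116 114 113 123  -1 107 134 154 153 140 131
  129 128 124 115 123]
 [115 115 113 112 111 110 111 112 111 110 127  -1  95 109 119 120 115 110
  110 111 110 110 126]
 [107 110 111 110 110 109 109 109 110 109 123  -1 102 107 110 111 109 109
  109 109 109 110 124]
 [111 110 110 110 110 109 108 109 109 110 118  -1 111 109 110 109 110 109
  108 109 108 109 118]
 [117 111 111 110 110 109 108 109 108 108 112  -1 117 111 110 110 109 109
  109 109 109 108 111]]
side 233.8 197.0
[[113 122 139 154 160 173 196 210 213 213 213  -1 
[... 2800 characters left out ...]
110 112 165 209 210]
 [ 85  89 125 175 199 167 123 108 111 112 110  -1 118 100 114 154 176 150
  122 149 200 221 194]
 [ 89  93 117 150 166 147 120 113 115 115 111  -1 152 143 148 164 176 166
  163 188 215 206 163]
 [ 97  99 112 127 135 129 120 119 121 118 113  -1 160 176 191 198 198 192
  193 200 199 172 133]
 [113 112 115 120 121 120 120 120 120 116 115  -1 139 171 192 194 182 173
  171 170 158 135 120]
 [121 120 118 118 116 115 117 116 114 113 123  -1 107 134 154 153 140 131
  129 128 124 115 123]
 [115 115 113 112 111 110 111 112 111 110 127  -1  95 109 119 120 115 110
  110 111 110 110 126]
 [107 110 111 110 110 109 109 109 110 109 123  -1 102 107 110 111 109 109
  109 109 109 110 124]]
```

The wire now shows over the strap beyond the tip, so the ring is flipped. The tip looks about 1 px short, so I'll nudge the head from behind to make sure it is home.

>>> arm_command:
  series:
    - [-6,-28,0,0,-1]
    - [-7,-32,0,0,-1]
    - [-7,-32,0,0,-1]
    - [-7,-32,0,0,-1]
    - [-7,-32,0,0,-1]
    - [-7,-32,0,0,-1]
    - [-7,-32,-20,0,-1]
    - [-8,-32,-30,0,-1]
    - [-4,-4,-35,0,-1]
    - [0,0,-35,0,-1]
    - [0,0,-27,0,-1]
    - [0,0,0,0,-1]

```text
time_s: 36.97
tcp_pos: [401.1, -119.0, 338.5]
eef_rot: [-3.123, -0.277, 0.017]
ft_force: [-1.3, -0.1, -0.2]
gripper_width: 0.0
grip_force: 0.0
```

Run:
```python
from h import *
hop(st())
```

```text
t 36.97 tcp [ 401.1 -119.   338.5] yAng -79.9 tilt [-0.012  0.005] F [-1.3 -0.1 -0.2] w 0.0 g 0.0 j [-0.46 -0.17  2.14 -0.    1.19  0.94]
hx,hy -134.9 2.8
```

>>> arm_command:
  series:
    - [0.5,-2.5,3,0,-1]
    - [5,0.9,0,0,-1]
    - [5,0.9,0,0,-1]
    - [3,0.5,0,0,-1]
    - [0,0,0,0,-1]
    - [0,0,0,0,-1]

```text
time_s: 37.47
tcp_pos: [418.3, -119.6, 350.2]
eef_rot: [3.124, 0.286, -0.006]
ft_force: [-8.5, -3.9, 6.5]
gripper_width: 0.002
grip_force: 4.5
```

>>> arm_command:
  series:
    - [2,0.4,0,0,-1]
    - [0,0,0,0,-1]
    - [0,0,0,0,-1]

```text
time_s: 37.72
tcp_pos: [419.2, -119.4, 350.2]
eef_rot: [3.124, 0.287, -0.014]
ft_force: [-13.0, -4.2, 10.5]
gripper_width: -0.003
grip_force: 7.4
```

>>> arm_command:
  series:
    - [2,0.4,0,0,-1]
    - [0,0,0,0,-1]
    - [0,0,0,0,-1]

```text
time_s: 37.97
tcp_pos: [420.2, -119.2, 350.2]
eef_rot: [3.124, 0.288, -0.022]
ft_force: [-20.2, -5.7, 13.0]
gripper_width: 0.001
grip_force: 10.3
```

>>> arm_command:
  series:
    - [2,0.4,0,0,-1]
    - [0,0,0,0,-1]
    - [0,0,0,0,-1]

```text
time_s: 38.22
tcp_pos: [421.1, -119.1, 350.2]
eef_rot: [3.123, 0.289, -0.031]
ft_force: [-25.7, -6.7, 18.6]
gripper_width: 0.001
grip_force: 13.2
```

The reaction stiffens at once at the expected place, so the pin is home. Backing off and clearing away.

>>> arm_command:
  series:
    - [-8,-1.5,0,0,-1]
    - [-12,-2,0,0,-1]
    - [-12,-2,10,0,-1]
    - [0,0,35,0,-1]
    - [0,0,40,0,-1]
    - [0,30,40,0,-1]
    - [0,38,20,0,-1]
    - [0,38,0,0,-1]
    - [0,38,0,0,-1]
    - [0,38,0,0,-1]
    - [0,0,0,0,-1]
    - [0,0,0,0,-1]

```text
time_s: 39.22
tcp_pos: [392.2, 55.1, 487.6]
eef_rot: [3.127, 0.294, 0.007]
ft_force: [0.3, -0.3, 0.4]
gripper_width: -0.001
grip_force: 0.0
```

Run:
```python
from h import *
old=load('scene'); s=snap('scene'); st(); p=np.load('hop.npy')
u,v=227,198; print(s['color'][v-6:v+10,u-8:u+12,1].astype(int)); d=np.abs(s['color'][160:300,190:290].astype(int)-old['color'][160:300,190:290]).max(2); print('changed px >40:',(d>40).sum())
# shift of the ring/pin patch between the two pictures, and the lug/deck as seen
a=cv2.cvtColor(old['color'][176:208,214:240],7).astype(np.float32);b=cv2.cvtColor(s['color'][176:208,214:240],7).astype(np.float32); print(cv2.phaseCorrelate(a,b))
```

```text
t 39.27 tcp [392.3  53.8 487.1] yAng -79.4 tilt [ 0.004 -0.001] F [-0.1 -0.1 -0.6] w -0.3 g 0.0 j [-0.04 -0.37  2.01 -0.    1.5   1.35]
[[111 100  92 101 111 112 110 109 109 112 117 123 148 187 208 206 208 213
  214 213]
 [120 112 103 101 108 111 109 109 108 110 112 117 136 172 195 194 200 211
  213 212]
 [123 121 112 104 103 109 108 110 114 110 105 107 121 155 185 184 192 207
  213 214]
 [117 119 115 106 102 104 109 127 147 143 116 101 109 140 176 180 186 203
  213 215]
 [111 122 127 117 103  99 114 150 188 190 147 104 102 128 167 181 184 200
  212 215]
 [113 139 157 139 108  96 111 156 203 212 165 109  96 121 167 195 189 196
  210 215]
 [117 151 179 156 112  87  98 146 198 213 170 111  94 130 181 208 191 187
  205 213]
 [121 150 181 164 121  88  85 126 182 206 167 109 109 159 204 209 177 174
  199 212]
 [124 142 172 169 144 110  93 117 164 189 157 117 140 194 218 193 152 158
  193 211]
 [125 129 151 165 162 143 127 139 167 183 167 155 181 214 208 166 129 146
  187 209]
 [123 117 124 140 154 158 163 181 202 207 198 193 203 208 180 137 117 137
  180 206]
 [123 109 101 109 123 144 167 192 208 203 188 176 175 170 144 123 125 149
  182 206]
 [126 111  93  86  93 113 138 160 168 160 145 132 130 127 118 123 149 177
  198 211]
 [153 138 116  93  88  98 111 120 123 120 113 110 111 110 111 127 162 196
  211 214]
 [190 180 155 120 101 102 106 108 110 108 108 109 109 109 109 124 160 196
  211 209]
 [212 207 187 150 120 110 109 109 110 109 109 109 109 109 108 118 146 183
  196 191]]
changed px >40: 0
((0.45657687544981584, 0.24038752064841695), 1.0115876602077927)
```

```bash
python3 -c "
from h import *
print(bot.finish_job())"
```

```text
the job is handed in; nothing more can be done
None
```

I handed the job in after about 39 s: all four beads are in with the flap shut, the strap is down, the pin is seated against the lug and the ring is flipped over its end. The hand-in returned no verdict. The pin tip and ring bar read about 1 px (roughly 4 mm) short in the last picture, but the pin pushed solid against the lug.

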